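# Try the gap gauge on two cupboard doors

### The job

Two small cupboards lie on their backs on the worktop with their doors up. Take the gap gauge out of its stand by the handle and, holding it upright with the blade along the gap, press the blade down for a moment on the middle of the narrow gap between the doors of the one cupboard, to show that it jams there. Then slide it into the wide gap of the other cupboard, all the way down until its shoulder rests on the doors, and leave it standing there.

Things in the scene. Friction and masses are not known exactly. Their poses are not given: they have to be found in the camera images.
- gauge_handle (a point): Centre of the wooden handle (46 mm in x, 24 mm in y, 64 mm tall) of the gap gauge: loose, about 0.15 kg, 110 mm tall, wooden handle above a steel shoulder plate and blade. At the start it stands loosely in a slot of a fixed brown block (110 x 90 x 46 mm high), this point 86 mm above the worktop; it lifts straight out. z up, x along the blade's width, y its thickness.
- gauge_tip (a point): Lower end of the gauge's blade, 78 mm below the handle's centre, same axes. From the tip up: steel blade 38 mm long (36 mm in x, 8 mm thick in y, rounded tip), steel shoulder plate 8 mm thick (44 mm in x, 56 mm in y), then the handle. Keep clear behind the work: a tall cupboard on the left from 0.52 m ahead of the robot, a wall cupboard in the middle from 0.58 m ahead, 0.45 m up.
- tight_gap (a point): Middle of the narrow gap, 5 mm wide (the blade cannot enter), between the white doors of a fixed cupboard lying on its back (130 mm in x, 140 mm in y). Level with the doors' upper faces, 70 mm above the worktop. x along the gap, y across it, z up. A steel knob on each door stands 12 mm high at x = -44, y = +/-44 mm from here.
- wide_gap (a point): Same point, axes and sizes on the other cupboard, whose gap is 24 mm wide and open for 110 mm along x; 16 mm doors, hollow below to 60 mm, so the blade goes in freely until the shoulder rests on both doors, handle centre then 40 mm above here. The two cupboards and the gauge's block stand in any order from left to right.
Mind the look-alikes: they are no part of the job. Leave any red look-alike of the part that bears gauge_handle alone.

How it is judged:
By the outcome, as a careful person would: the job done as asked, in the order asked, and still so for the second after the job is handed in, with the robot touching nothing.
It also fails if it takes over 51 s, if anything falls off the work surface, if the arm or the gripper's body presses on something with over 40 N, if the wrist force passes 120 N, or if a joint passes its speed limit or range.

### The arm

A 6-joint arm with a two-finger parallel gripper is mounted at the origin on a cart in front of the work surface, level with it; the furniture and walls round the work are solid. World frame = base frame: x ahead of the robot, y to its left, z up, the work surface at z = 0. Lengths are in m, angles in degrees, forces in N, time in s.
With the tool pointing down it reaches from about 0.25 to 0.725 m from the base axis. Payload 9.7 kg.
Tool frame: the origin (TCP) lies between the finger pads; the fingertips stand 11 mm ahead of it and the grasp point (between the pads) lies 8 mm behind it; y points along the fingers, x is the direction in which the jaws open and shut, and the axes are right-handed (so a half turn about y gives the same grasp; the last joint's range is limited). The gripper opens to 85 mm and grips with 20 to 120 N. Pads are 22 mm wide; open, the fingers measure 114 mm over their backs; the gripper's body (76 mm by 85 mm) begins 54 mm behind the grasp point. The pads swing forward as they close: fully open they stand 13 mm farther back than shut.
Start: joints at [64.63, 4.979, 10.078, 95.1, 0, 90], TCP at [0.236, 0.497, 0.242] pointing down, gripper open.
Joint ranges: [-179.16, 179.16], [-48.56, 103.87], [-65.8, 70.77], [-126.05, 130.52], [-82.76, 87.17], [-180, 180]. Speed limits (degrees/s): [127.2, 127.2, 147.25, 180, 180, 180].

### API

Orientations are given as [roll, pitch, yaw] about the fixed x, y, z axes, in that order (R = Rz(yaw) Ry(pitch) Rx(roll)).
In Python, from workcell import bot, vision gives the robot as it stands. The module is installed in compiled form; this text tells all that it offers.
- The arm moves only by the shell command python3 -m crank 'ROWS' [OPENING] [FORCE]. ROWS is text: rows parted by semicolons, each of 6 numbers parted by spaces: the shift along the tool's x, y, z in m, then the turn, a rotation vector about the tool's x, y, z in rad. A call has 1 to 8 rows; each row is the pose to reach, as a shift and turn from the pose commanded when the call began, along the tool's axes at that moment; what a row does not reach only later rows make up. A row lasts 1/10 s, in which the tool goes at most 50 mm and 8.59 degrees, less where a joint would pass 70% of its speed; a pose out of reach is approached as far as the arm can. A call with a gripper value outside its range is refused whole. OPENING is the gripper's target within -1 to 1 (shut at 1, half-way at 0, fully open at -1), set as the call begins (- or left out, the last holds). The fingers move at their own pace and stop on an object; FORCE is the grip in N (left out, the last holds). Time passes only in rows, so rows that repeat a pose let the fingers close. It gives the time, the measured TCP pose, the force and the opening at its end, in the units of the state.
- bot.get_obs(): the state, without advancing time (a new reading comes with each control period).
- vision.camera(name): name is "scene" or "top" or "wrist"; returns the picture (420x560x3 uint8, red, green, blue); there is no depth.
- vision.get_calibration(name): a dict with "fx", "fy", "cx", "cy" (pixels), "rvec" (rotation vector, rad) and "tvec" (3), from world to camera coordinates, as OpenCV has them. Camera axes: x right, y down, z forward; pixel columns grow to the right and rows downward; lengths in m; the calibration is good to about 2 mm. A picture is of the moment at which its call begins: read the wrist's pose just before it. get_calibration takes no time and is no camera call; for the wrist camera it gives the pose at the moment of the call.
- bot.job_done(): hands the job in, once; it reports no verdict.
The state is a dict: "time": time; "q": joint angles; "qd": joint speeds; "joint_efforts": joint torques, N m; "ee_pos": TCP position; "tcp_rot": TCP orientation; "wrist_force": force on the tool from outside, world axes, zero at the start; "torque": the same for the moment, N m; "opening": finger opening in m.
Only numpy, scipy, OpenCV 4.12 (cv2) and the standard library are available. Lean on these libraries where they do the work, as an engineer would, in place of code of your own. Each camera call takes 0.05 s, during which the arm holds its last target. There are 200 camera calls.

## Working session

There is one attempt and no reset: what is moved stays moved. The work goes in short steps, Python scripts to look and compute and a shell command to move; the robot and the scene stay as the last step left them, time stands still between calls to the robot, and variables do not carry over. Pictures are saved under pics/ and viewed, about 8 in all and at most 12, crops included, and the job is handed in when it is done.

```bash
mkdir -p pics; cat > h.py <<'E'
import numpy as np, cv2
from workcell import bot, vision
from scipy.spatial.transform import Rotation as R
def snap(n,f):
    c=vision.get_calibration(n); im=vision.camera(n); cv2.imwrite(f'pics/{f}.png',im[:,:,::-1]); np.save(f'pics/{f}.npy',im)
    return im,c
def ray(c,u,v,z):
    Rm=cv2.Rodrigues(np.array(c['rvec'],float))[0]; t=np.array(c['tvec'],float).ravel()
    o=-Rm.T@t; d=Rm.T@np.array([(u-c['cx'])/c['fx'],(v-c['cy'])/c['fy'],1])
    return o+d*(z-o[2])/d[2]
def proj(c,p):
    return cv2.projectPoints(np.array([p],float),np.array(c['rvec'],float),np.array(c['tvec'],float),np.array([[c['fx'],0,c['cx']],[0,c['fy'],c['cy']],[0,0,1.]]),None)[0].ravel()
E
python3 - <<'E'
from h import *
a,c=snap('top','top0'); b,d=snap('scene','sc0')
print(bot.get_obs()); print(c); print(d)
E
```

```text
{'time': 0.1, 'q': array([ 6.46290044e+01,  5.00971329e+00,  1.00381626e+01,  9.51003871e+01,
       -5.61578939e-04,  9.00012972e+01]), 'qd': array([ 0.02763001, -0.17663505,  0.06069227,  0.00510534, -0.00553788,
        0.03808575]), 'joint_efforts': array([-5.62405730e-04, -5.21561337e+01,  4.65655088e+01,  1.60876068e-02,
       -1.69587599e-05,  2.13391178e-05]), 'ee_pos': array([0.23557908, 0.496771  , 0.24162959]), 'tcp_rot': array([-9.00005632e+01,  7.19377631e-02,  6.46277072e+01]), 'wrist_force': array([ 0.29039533,  0.09297537, -0.17650959]), 'torque': array([-0.06126625, -0.00100761, -0.0256578 ]), 'opening': 0.08569626027485176}
{'fx': 393.3232176619177, 'fy': 393.3232176619177, 'cx': 278.97610629640343, 'cy': 215.3522010728347, 'rvec': array([ 2.12248448, -2.16207445,  0.13748017]), 'tvec': array([0.0657274 , 0.43137805, 1.08052567])}
{'fx': 513.4883208930625, 'fy': 513.4883208930625, 'cx': 286.1830836316595, 'cy': 200.69948818228227, 'rvec': array([ 2.1883504 , -0.86141726,  0.35417147]), 'tvec': array([-0.25622144,  0.28351116,  1.15330096])}
```

View pics/top0.png

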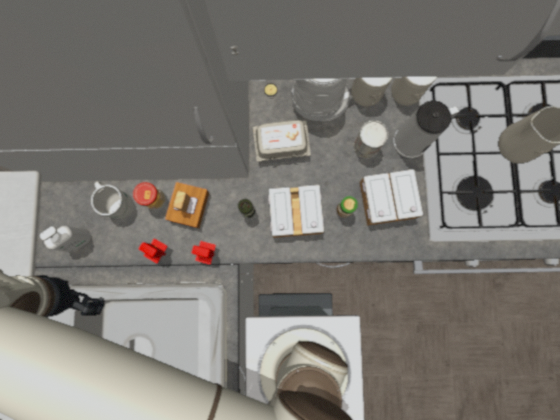

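View pics/sc0.png

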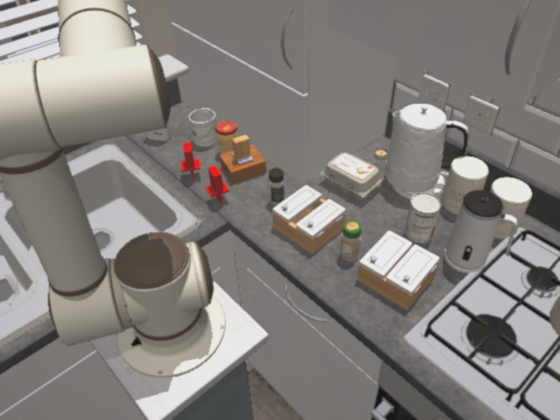

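The top view shows the brown block with a wooden-handled gauge at about (187,205). The wide-gap cupboard is at (296,210) and the narrow-gap cupboard at (392,197). Candidates for the gauge:
- the wooden handle at (181,203) top / (241,148) scene, which I choose
- red look-alikes at (153,250) and (204,252) top, to leave alone
- red-lid and green-lid jars at (147,195) and (347,206), not gauges

I'll check the choice in a close crop.

```bash
python3 - <<'E'
from h import *
t=np.load('pics/top0.npy');s=np.load('pics/sc0.npy')
A=cv2.resize(t[170:265,130:260],(520,380),interpolation=cv2.INTER_CUBIC) 
B=cv2.resize(s[120:200,200:280],(320,320),interpolation=cv2.INTER_CUBIC)
C=cv2.resize(t[165:240,260:430],(680,300)[:2],interpolation=cv2.INTER_CUBIC)
o=np.zeros((600,800,3),np.uint8); o[:300,:680]=C; o[300:,:410]=cv2.resize(A,(410,300)); o[300:,420:720]=cv2.resize(B,(300,300))
cv2.imwrite('pics/crop1.png',o[:,:,::-1])
c=vision.get_calibration('top')
hsv=cv2.cvtColor(t,cv2.COLOR_RGB2HSV)
wh=((hsv[...,1]<40)&(hsv[...,2]>165)).astype(np.uint8)
for n,(x0,x1) in {'wide':(262,330),'tight':(358,428)}.items():
    m=np.zeros_like(wh); m[165:245,x0:x1]=wh[165:245,x0:x1]
    cs,_=cv2.findContours(m,cv2.RETR_EXTERNAL,cv2.CHAIN_APPROX_NONE)
    cs=[k for k in cs if cv2.contourArea(k)>150]
    for k in cs+[np.vstack(cs)]:
        r=cv2.minAreaRect(k); bx=np.array([ray(c,*p,0.07)[:2] for p in cv2.boxPoints(r)])
        print(n,np.round(r[0],1),'ctr',bx.mean(0).round(4),'corners',bx.round(3).tolist())
br=((hsv[...,0]<18)&(hsv[...,1]>120)&(hsv[...,2]>60)).astype(np.uint8)
m=np.zeros_like(br); m[175:235,162:212]=br[175:235,162:212]
k=np.vstack([q for q in cv2.findContours(m,0,1)[0] if cv2.contourArea(q)>20]); r=cv2.minAreaRect(k)
bx=np.array([ray(c,*p,0.046)[:2] for p in cv2.boxPoints(r)]); print('block',r,bx.mean(0),bx.round(3).tolist())
E
```

```text
wide [280.5 210.8] ctr [0.4399 0.0529] corners [[0.503, 0.086], [0.507, 0.026], [0.376, 0.02], [0.373, 0.079]]
wide [310.6 208.6] ctr [ 0.4445 -0.0294] corners [[0.507, 0.004], [0.511, -0.055], [0.382, -0.062], [0.378, -0.004]]
wide [295.7 209.7] ctr [0.4421 0.0114] corners [[0.503, 0.086], [0.511, -0.057], [0.381, -0.062], [0.373, 0.079]]
tight [379.9 197.4] ctr [ 0.4716 -0.2192] corners [[0.531, -0.177], [0.542, -0.246], [0.412, -0.261], [0.401, -0.193]]
tight [406.  193.7] ctr [ 0.4806 -0.2909] corners [[0.54, -0.249], [0.551, -0.317], [0.421, -0.332], [0.41, -0.265]]
tight [393.  195.5] ctr [ 0.4762 -0.2553] corners [[0.531, -0.177], [0.55, -0.322], [0.421, -0.332], [0.403, -0.19]]
block ((186.70587158203125, 204.67649841308594), (35.65273666381836, 39.290767669677734), 14.03624439239502) [0.46607602 0.31605015] [[0.425, 0.377], [0.534, 0.353], [0.507, 0.254], [0.399, 0.28]]
```

View pics/crop1.png

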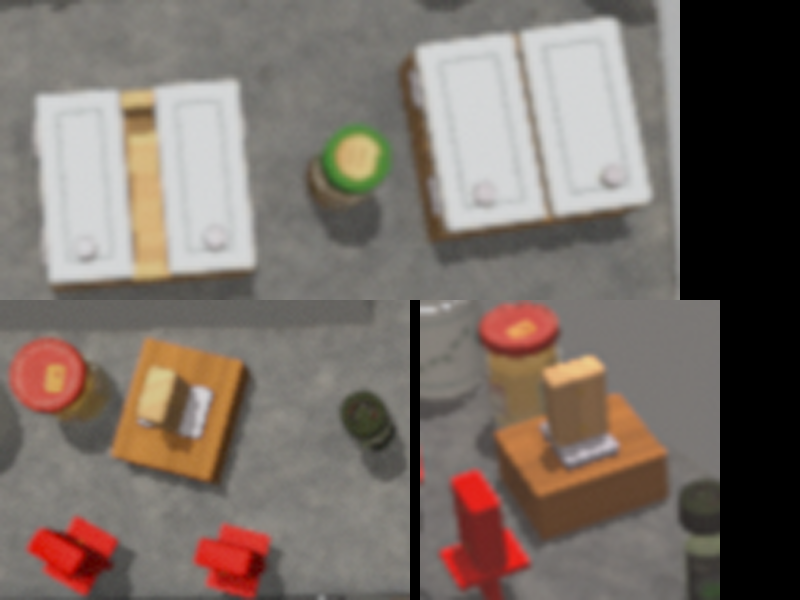

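The crop confirms the choice: the wooden handle with its steel plate stands in the brown block, and the two red look-alikes are outside it. The knobs are on the near side of each cupboard, so gap x points away from the robot. Next I measure the handle.

```bash
python3 - <<'E'
from h import *
t=np.load('pics/top0.npy');s=np.load('pics/sc0.npy')
c=vision.get_calibration('top');d=vision.get_calibration('scene')
def tops(im,c,x0,x1,y0,y1,f=4):
    I=cv2.resize(im[y0:y1,x0:x1],None,fx=f,fy=f,interpolation=cv2.INTER_CUBIC)
    h=cv2.cvtColor(I,cv2.COLOR_RGB2HSV)
    m=((h[...,0]>12)&(h[...,0]<28)&(h[...,1]>70)&(h[...,2]>150)).astype(np.uint8)
    k=max(cv2.findContours(m,0,1)[0],key=cv2.contourArea); r=cv2.minAreaRect(k)
    P=np.array([ray(c,x0+(p[0]+.5)/f-.5,y0+(p[1]+.5)/f-.5,.118)[:2] for p in cv2.boxPoints(r)])
    print(r,'ctr',P.mean(0).round(4)); 
    for i in range(4):
        e=P[(i+1)%4]-P[i]; print('  edge',np.linalg.norm(e).round(4),np.degrees(np.arctan2(e[1],e[0])).round(1))
    return P
tops(t,c,170,192,185,215); 
print('scene'); tops(s,d,228,256,132,150)
# plate pixels at z=.054
I=t[190:220,172:200].astype(int); h=cv2.cvtColor(t[190:220,172:200],cv2.COLOR_RGB2HSV)
ys,xs=np.nonzero((h[...,1]<60)&(h[...,2]>110)); 
P=np.array([ray(c,172+x,190+y,.054)[:2] for x,y in zip(xs,ys)]); r=cv2.minAreaRect((P*1000).astype(np.float32)); print('plate',r)
print('jar lid',ray(c,147,195,.1),'green',ray(c,347,206,.1), 'red', ray(c,204,252,.1))
for p in [(.466,.316,.118)]: print(proj(c,p),proj(d,p))
E
```

```text
((43.5, 59.49999237060547), (118.99998474121094, 86.99998474121094), 90.0) ctr [0.4674 0.3146]
  edge 0.0576 -91.2
  edge 0.0794 -179.2
  edge 0.057 88.9
  edge 0.0795 1.2
scene
((50.722938537597656, 27.447542190551758), (26.05322265625, 67.39482879638672), 76.75948333740234) ctr [0.4636 0.3167]
  edge 0.0495 -21.4
  edge 0.0314 -121.7
  edge 0.0487 158.3
  edge 0.031 59.6
plate ((471.7016906738281, 327.297119140625), (77.73051452636719, 46.88517379760742), 70.37380981445312)
jar lid [0.48469262 0.40973579 0.1       ] green [ 0.4442247  -0.12378617  0.1       ] red [0.3295434  0.25511308 0.1       ]
[179.96422806 199.97175478] [241.1613498  138.21605179]
```

```bash
python3 -m crank '-0.010 0 -0.040 0 -0.02 0; -0.020 0 -0.080 0 -0.04 0; -0.030 0 -0.120 0 -0.06 0; -0.040 0 -0.160 0 -0.08 0; -0.050 0 -0.200 0 -0.10 0; -0.055 0 -0.240 0 -0.12 0; -0.065 0 -0.280 0 -0.14 0; -0.065 0 -0.283 0 -0.14 0' 0
python3 - <<'E'
from h import *
o=bot.get_obs(); print(o['q'],o['ee_pos'],o['tcp_rot'],o['opening'])
im,c=snap('wrist','w1'); print(c, proj(c,(.464,.317,.118)))
print(bot.get_obs()['time'],bot.get_obs()['ee_pos'])
E
```

```text
time: 0.9
ee_pos: [0.4662, 0.3142, 0.2414]
tcp_rot: [-90.0, 0.1, 72.5]
wrist_force: [-0.4, -0.4, -0.8]
opening: 0.0426
[ 3.40004427e+01  6.71476071e+00  1.18613142e+01  9.52078176e+01
 -4.84442740e-02  5.15423643e+01] [0.46616542 0.31415834 0.24141136] [-8.99998328e+01  7.81031664e-02  7.24581044e+01] 0.04261845331598201
{'fx': 332.26641630172236, 'fy': 332.26641630172236, 'cx': 273.93802230487415, 'cy': 211.1974864375207, 'rvec': array([-2.30721448, -1.69349026, -0.27916147]), 'tvec': array([-0.43949306, -0.37318121,  0.26776695])} [276.30751429 203.8366795 ]
0.95 [0.46516053 0.31522591 0.24148485]
```

View pics/w1.png

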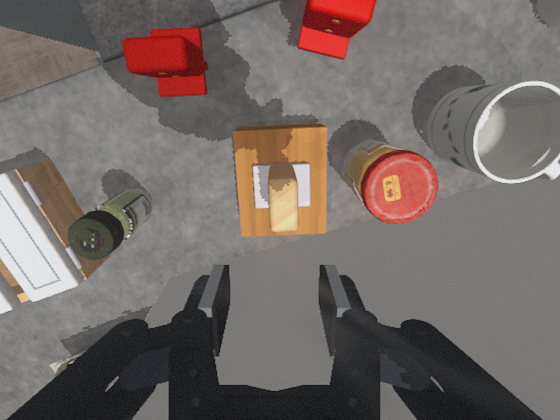

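The wrist view shows the gauge's light top face at about (284,206), the plate at (282,185) and the block upright in the image. So the gripper yaw is nearly right.

```bash
cat > w.py <<'E'
from h import *
def rect(m,c,z,n):
    k=max(cv2.findContours(m.astype(np.uint8),0,1)[0],key=cv2.contourArea); r=cv2.minAreaRect(k)
    P=np.array([ray(c,*p,z)[:2] for p in cv2.boxPoints(r)]); e=[P[1]-P[0],P[2]-P[1]]
    print(n,np.round(r[0],1),np.round(r[1],1),'ctr',P.mean(0).round(4),[(np.linalg.norm(v).round(4),np.degrees(np.arctan2(v[1],v[0])).round(1)) for v in e])
E
python3 - <<'E'
from w import *
im=np.load('pics/w1.npy'); c=vision.get_calibration('wrist')
print('yaw now',bot.get_obs()['tcp_rot'],bot.get_obs()['ee_pos'])
h=cv2.cvtColor(im,cv2.COLOR_RGB2HSV)
for y,x in [(205,284),(225,284),(185,284),(172,284),(185,262),(220,250),(175,245)]: print((x,y),h[y,x],end=' ')
roi=np.zeros(h.shape[:2],bool); roi[120:245,225:335]=1
rect(roi&(h[...,1]>80),c,.046,'block')
pl=roi&(h[...,1]<60)&(h[...,2]>120)
pl[:, :240]=0; pl[:,320:]=0; pl[:150]=0; pl[215:]=0
ys,xs=np.nonzero(pl); m=np.zeros_like(pl); hull=cv2.convexHull(np.c_[xs,ys]); mm=m.astype(np.uint8); cv2.fillConvexPoly(mm,hull,1); rect(mm,c,.054,'plate')
r2=np.zeros_like(roi); r2[160:240,264:304]=1
bright=r2&(h[...,2]>185)&(h[...,1]>50)&(h[...,1]<170); rect(bright,c,.118,'top')
E
```

```text
yaw now [-8.99671270e+01  6.15014584e-02  7.24552451e+01] [0.46516053 0.31522591 0.24148485]
(284, 205) [ 21  84 228] (284, 225) [ 24  69 228] (284, 185) [ 17 102 205] (284, 172) [ 15 109 122] (262, 185) [167  11 156] (250, 220) [ 15 150 191] (245, 175) [ 15 149 198] block [281.1 179.8] [110.1  93.4] ctr [0.465 0.323] [(np.float64(0.0892), np.float64(74.5)), (np.float64(0.1139), np.float64(-12.5))]
plate [281.4 185.5] [44.2 57.8] ctr [0.4662 0.3227] [(np.float64(0.056), np.float64(75.0)), (np.float64(0.045), np.float64(-13.1))]
top [283.5 207.5] [39. 55.] ctr [0.4683 0.3225] [(np.float64(0.0469), np.float64(162.0)), (np.float64(0.0307), np.float64(72.6))]
```

```bash
python3 -m crank '0.006 0.02 -0.001 0 -0.06 0; 0.006 0.06 -0.001 0 -0.06 0; 0.006 0.095 -0.001 0 -0.06 0; 0.006 0.125 -0.001 0 -0.06 0; 0.006 0.145 -0.001 0 -0.06 0; 0.006 0.157 -0.001 0 -0.06 0; 0.006 0.157 -0.001 0 -0.06 0' 0
python3 - <<'E'
from h import *
snap('wrist','w2'); snap('scene','s2')
a=np.load('pics/w2.npy');b=np.load('pics/s2.npy')
o=np.hstack([cv2.resize(a,(400,300)),cv2.resize(b[90:240,160:360],(400,300))]); cv2.imwrite('pics/v2.png',o[:,:,::-1]); print(bot.get_obs()['ee_pos'],bot.get_obs()['tcp_rot'])
E
```

```text
time: 1.65
ee_pos: [0.465, 0.3224, 0.0838]
tcp_rot: [-89.9, 0.1, 76.1]
wrist_force: [-1.0, 1.0, 0.6]
opening: 0.0427
[0.46625206 0.32290428 0.08620432] [-9.00275096e+01 -3.85416125e-02  7.61141259e+01]
```

View pics/v2.png

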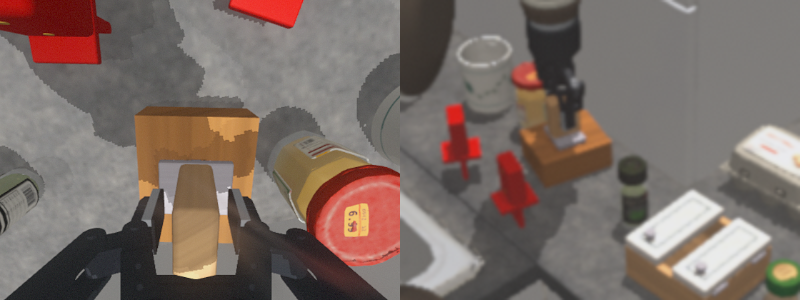

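The handle (195,220) is centred between the pads and nothing touches. I close the gripper and lift.

```bash
python3 -m crank '0 0 0 0 0 0; 0 0 0 0 0 0; 0 0 0 0 0 0; 0 0 0 0 0 0; 0 0 0 0 0 0' 1 60
python3 -m crank '0 -0.015 0 0 0 0; 0 -0.045 0 0 0 0; 0 -0.085 0 0 0 0; 0 -0.125 0 0 0 0; 0 -0.155 0 0 0 0; 0 -0.155 0 0 0 0'
python3 - <<'E'
from h import *
snap('wrist','w3'); o=bot.get_obs(); print(o['ee_pos'],o['tcp_rot'],o['wrist_force'],o['torque'])
a=np.load('pics/w3.npy'); cv2.imwrite('pics/v3.png',cv2.resize(a,(400,300))[:,:,::-1])
E
```

```text
time: 2.25
ee_pos: [0.4669, 0.3229, 0.0869]
tcp_rot: [-90.1, -0.1, 76.1]
wrist_force: [-0.8, 0.0, 6.2]
opening: 0.0232
time: 2.85
ee_pos: [0.4672, 0.323, 0.2461]
tcp_rot: [-90.3, -0.3, 76.1]
wrist_force: [-0.3, -0.6, -1.6]
opening: 0.0233
[0.46689782 0.32276732 0.24314081] [-90.15957942  -0.18040336  76.08068649] [-0.13833596 -0.07478891 -2.30741998] [-0.01956288 -0.01607903  0.01681737]
```

View pics/v3.png

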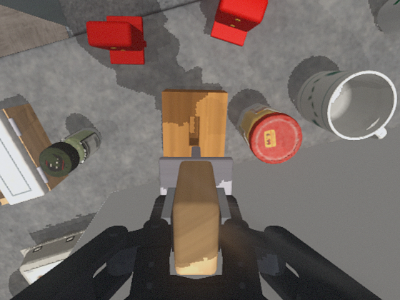

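The gauge is held at about (195,210), upright, and the block slot is empty. I now carry it across, taking a wrist picture midway near the wide cupboard.

```bash
python3 -m crank '-0.019 0 -0.005 0 -0.02 0; -0.058 0 -0.015 0 -0.05 0; -0.102 0 -0.027 0 -0.08 0; -0.145 0 -0.038 0 -0.11 0; -0.189 0 -0.05 0 -0.14 0; -0.232 0 -0.061 0 -0.17 0; -0.276 0 -0.073 0 -0.19 0; -0.319 0 -0.084 0 -0.2 0'
python3 -c "
from h import *
import pickle
im,c=snap('wrist','wA'); pickle.dump(c,open('wA.pkl','wb'))"
python3 -m crank '-0.04 0 -0.002 0 -0.03 0; -0.08 0 -0.005 0 -0.06 0; -0.12 0 -0.007 0 -0.09 0; -0.16 0 -0.01 0 -0.12 0; -0.20 0 -0.012 0 -0.15 0; -0.23 0 -0.014 0 -0.166 0; -0.247 0 -0.015 0 -0.166 0; -0.247 0 -0.015 0 -0.166 0'
python3 - <<'E'
from h import *
import pickle
im,c=snap('wrist','wB'); pickle.dump(c,open('wB.pkl','wb'))
o=bot.get_obs(); print(o['time'],o['q'],o['ee_pos'],o['tcp_rot'],o['wrist_force'],o['torque'])
a=np.load('pics/wA.npy'); cv2.imwrite('pics/v4.png',np.hstack([cv2.resize(a,(400,300)),cv2.resize(im,(400,300))])[:,:,::-1])
E
```

```text
time: 3.7
ee_pos: [0.4702, -0.0092, 0.2391]
tcp_rot: [-89.9, 0.0, 87.6]
wrist_force: [0.8, -0.7, -2.0]
opening: 0.0233
time: 4.55
ee_pos: [0.475, -0.2562, 0.2389]
tcp_rot: [-89.9, -0.1, 96.9]
wrist_force: [-0.2, 0.7, -2.8]
opening: 0.0236
4.6 [-2.82358902e+01  3.54706587e+00  8.21968595e+00  9.47903525e+01
  1.46224936e-02 -3.51883268e+01] [ 0.47513066 -0.25506677  0.23923874] [-8.99122081e+01 -7.97955157e-02  9.69523605e+01] [ 0.25942774 -0.04384592 -1.17155963] [ 0.05078476 -0.03457921 -0.00949524]
```

View pics/v4.png

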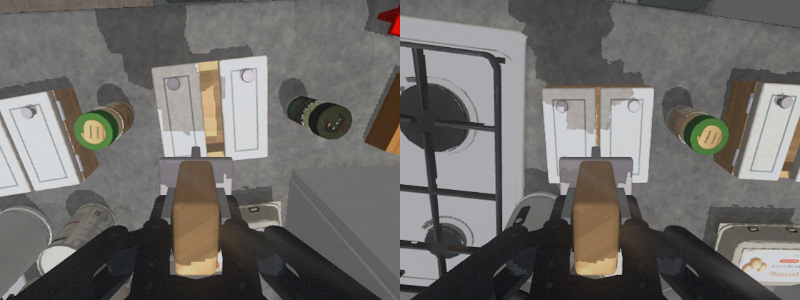

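Both cupboards are clear in the wrist views. Wide gap: knobs at (174,83) and (247,75) in the left panel. Narrow gap: line at x≈197, knobs at (162,106) and (234,104) in the right panel. I measure the gap lines and knobs.

```bash
python3 - <<'E'
from w import *
import pickle
for n,k,x0,x1,y0,y1 in [('wA',[(243.6,116),(346,105)],278,306,95,195),('wB',[(227,148),(328,146)],265,290,126,185)]:
    im=np.load(f'pics/{n}.npy'); c=pickle.load(open(n+'.pkl','rb')); h=cv2.cvtColor(im,cv2.COLOR_RGB2HSV)
    K=[ray(c,*p,.08)[:2] for p in k]; v=K[0]-K[1]; ang=np.degrees(np.arctan2(v[1],v[0]))
    print(n,'knobs',np.round(K,4),np.linalg.norm(v).round(4),'across ang',ang.round(1))
    s=np.abs(h[y0:y1,x0:x1,1].astype(int))
    pts=[]
    for i,row in enumerate(s):
        xs=np.nonzero(row>50)[0]
        if len(xs): pts.append((ray(c,x0+xs.min()-.5,y0+i,.07)[:2],ray(c,x0+xs.max()+.5,y0+i,.07)[:2]))
    pts=np.array(pts); mid=pts.mean(1); w=np.linalg.norm(pts[:,0]-pts[:,1],axis=1); g=np.abs(w-np.median(w))<.002
    p=np.polyfit(mid[g,0],mid[g,1],1); print('  gap w',np.median(w),'y=%.4f + %.4f x'%(p[1],p[0]),'ang',np.degrees(np.arctan(p[0])),'x range',mid[g,0].min(),mid[g,0].max(), g.sum())
    u=np.array([np.cos(np.arctan(p[0])),np.sin(np.arctan(p[0]))]); m=np.mean(K,0)+.044*u; print('  centre by knobs',m,'gap y there',np.polyval(p,m[0]))
o=bot.get_obs(); print(o['ee_pos'],o['tcp_rot'])
E
```

```text
wA knobs [[ 0.3998 -0.0316]
 [ 0.3945  0.0545]] 0.0862 across ang -86.4
  gap w 0.020567875445165335 y=0.0022 + 0.0205 x ang 1.1761068989998187 x range 0.38959988602269036 0.4507676718164153 66
  centre by knobs [0.44115429 0.01234465] gap y there 0.011296194600743055
wB knobs [[ 0.4375 -0.3012]
 [ 0.4252 -0.2144]] 0.0876 across ang -81.9
  gap w 0.005420759257372405 y=-0.3128 + 0.1258 x ang 7.168741776761818 x range 0.4146062026570112 0.46662450579284165 59
  centre by knobs [ 0.47497839 -0.25232065] gap y there -0.2530748870592538
[ 0.47513066 -0.25506677  0.23923874] [-8.99122081e+01 -7.97955157e-02  9.69523605e+01]
```

```bash
python3 -m crank '0.002 0.02 0 0 0 0; 0.002 0.05 0 0 0 0; 0.002 0.07 0 0 0 0; 0.002 0.08 0 0 0 0; 0.002 0.084 0 0 0 0; 0.002 0.086 0 0 0 0; 0.002 0.086 0 0 0 0; 0.002 0.086 0 0 0 0'
python3 -c "
from h import *
im,c=snap('wrist','wC'); im2,_=snap('scene','sC'); print(bot.get_obs()['ee_pos'],bot.get_obs()['wrist_force'])
cv2.imwrite('pics/v5.png',np.hstack([cv2.resize(im,(400,300)),cv2.resize(im2[190:310,320:480],(400,300))])[:,:,::-1])"
```

```text
time: 5.4
ee_pos: [0.4756, -0.253, 0.1552]
tcp_rot: [-90.1, 0.0, 97.1]
wrist_force: [-0.7, 0.7, -1.4]
opening: 0.0236
[ 0.47554272 -0.25303617  0.15498014] [ 1.45221547 -0.2713021  -1.60403703]
```

View pics/v5.png

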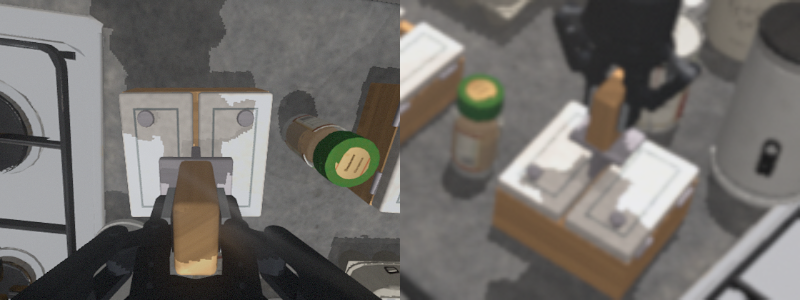

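The blade stands in line with the gap (left panel, gap at x≈196, plate centre at 196), about 7 mm above it. I press slowly.

```bash
python3 -m crank '0 0.003 0 0 0 0; 0 0.005 0 0 0 0; 0 0.007 0 0 0 0; 0 0.008 0 0 0 0; 0 0.009 0 0 0 0'; python3 -m crank '0 0.001 0 0 0 0; 0 0.001 0 0 0 0'
```

```text
time: 6.0
ee_pos: [0.4756, -0.2532, 0.1472]
tcp_rot: [-90.1, 0.1, 97.1]
wrist_force: [-4.1, 1.9, 18.2]
opening: 0.0232
time: 6.2
ee_pos: [0.4756, -0.2532, 0.1471]
tcp_rot: [-90.2, 0.1, 97.1]
wrist_force: [-5.4, 1.8, 18.8]
opening: 0.0233
```

Jammed: the tip stopped at door level with about 19 N on it. I hold briefly, lift, and carry it to the wide gap.

```bash
python3 -m crank '0 0 0 0 0 0; 0 0 0 0 0 0; 0 0 0 0 0 0; 0 0 0 0 0 0; 0 -0.02 0 0 0 0; 0 -0.05 0 0 0 0; 0 -0.08 0 0 0 0; 0 -0.082 0 0 0 0'
python3 -m crank '0.03 0 0 0 0.01 0; 0.07 0 0 0 0.02 0; 0.115 0 0.001 0 0.03 0; 0.16 0 0.001 0 0.04 0; 0.205 0 0.001 0 0.05 0; 0.24 0 0.0015 0 0.06 0; 0.26 0 0.0015 0 0.068 0; 0.267 0 0.0015 0 0.068 0'
python3 -m crank '0 0.01 0 0 0 0; 0 0.03 0 0 0 0; 0 0.05 0 0 0 0; 0 0.06 0 0 0 0; 0 0.065 0 0 0 0; 0 0.065 0 0 0 0; 0 0.065 0 0 0 0'
python3 -c "
from h import *
import pickle
im,c=snap('wrist','wD'); pickle.dump(c,open('wD.pkl','wb')); im2,_=snap('scene','sD'); o=bot.get_obs(); print(o['ee_pos'],o['tcp_rot'],o['wrist_force'])
cv2.imwrite('pics/v6.png',np.hstack([cv2.resize(im,(400,300)),cv2.resize(im2[130:265,250:430],(400,300))])[:,:,::-1])"
```

```text
time: 7.0
ee_pos: [0.4762, -0.2534, 0.2302]
tcp_rot: [-90.3, 0.2, 97.1]
wrist_force: [-0.3, -0.5, -1.8]
opening: 0.0236
time: 7.8
ee_pos: [0.4405, 0.0136, 0.2255]
tcp_rot: [-90.0, -0.0, 93.3]
wrist_force: [-0.5, -1.0, -2.6]
opening: 0.0236
time: 8.5
ee_pos: [0.4413, 0.0116, 0.1619]
tcp_rot: [-90.0, 0.0, 93.1]
wrist_force: [-0.4, -1.0, -1.3]
opening: 0.0231
[0.44140257 0.011826   0.16209549] [-9.00745453e+01  1.87611420e-03  9.31562858e+01] [ 0.32753234 -0.52682971 -1.91366687]
```

View pics/v6.png

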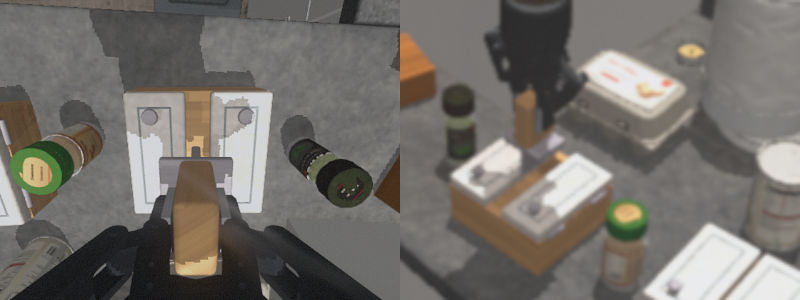

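The blade at x≈196 lies inside the gap (x from 185 to 212) with the knobs straight. I insert it.

```bash
python3 -m crank '0 0.008 0 0 0 0; 0 0.018 0 0 0 0; 0 0.028 0 0 0 0; 0 0.038 0 0 0 0; 0 0.045 0 0 0 0; 0 0.048 0 0 0 0; 0 0.049 0 0 0 0; 0 0.05 0 0 0 0'; python3 -m crank '0 0.001 0 0 0 0; 0 0.002 0 0 0 0; 0 0.003 0 0 0 0; 0 0.003 0 0 0 0'
```

```text
time: 9.4
ee_pos: [0.4411, 0.0119, 0.1115]
tcp_rot: [-90.0, 0.0, 93.2]
wrist_force: [0.0, -0.6, -1.6]
opening: 0.0238
time: 9.8
ee_pos: [0.4413, 0.0119, 0.1108]
tcp_rot: [-90.1, 0.0, 93.2]
wrist_force: [-8.6, -0.3, 17.9]
opening: 0.0233
```

```bash
python3 -m crank '0 -0.001 0 0 0 0; 0 -0.001 0 0 0 0'; python3 -m crank '0 0 0 0 0 0; 0 0 0 0 0 0; 0 0 0 0 0 0; 0 0 0 0 0 0; 0 0 0 0 0 0; 0 0 0 0 0 0' 0; python3 -m crank '0 -0.01 0 0 0 0; 0 -0.03 0 0 0 0; 0 -0.06 0 0 0 0; 0 -0.1 0 0 0 0; 0 -0.14 0 0 0 0; 0 -0.16 0 0 0 0; 0 -0.16 0 0 0 0; 0 -0.16 0 0 0 0'
python3 -c "
from w import *
im,c=snap('wrist','wE'); im2,d=snap('scene','sE'); o=bot.get_obs(); print(o['time'],o['ee_pos'],o['wrist_force'])
print('exp top',proj(c,(.4412,.0118,.142)),'scene',proj(d,(.4412,.0118,.142)),'crop',(proj(d,(.4412,.0118,.142))-[250,130])*400/180)
cv2.imwrite('pics/v7.png',np.hstack([cv2.resize(im,(400,300)),cv2.resize(im2[130:265,250:430],(400,300))])[:,:,::-1])"
```

```text
time: 10.0
ee_pos: [0.4413, 0.0119, 0.1108]
tcp_rot: [-90.1, 0.0, 93.2]
wrist_force: [-4.9, -0.6, 11.1]
opening: 0.0232
time: 10.6
ee_pos: [0.4409, 0.0119, 0.1092]
tcp_rot: [-90.0, 0.0, 93.2]
wrist_force: [0.0, -0.4, -0.2]
opening: 0.043
time: 11.4
ee_pos: [0.4411, 0.0119, 0.2696]
tcp_rot: [-90.0, 0.0, 93.2]
wrist_force: [-0.9, 0.3, 0.3]
opening: 0.0424
11.5 [0.44066306 0.01190443 0.26836171] [ 0.18839099  0.27730673 -0.27862668]
exp top [273.18955425 205.53683308] scene [309.66172536 187.1383523 ] crop [132.58161191 126.97411622]
```

View pics/v7.png

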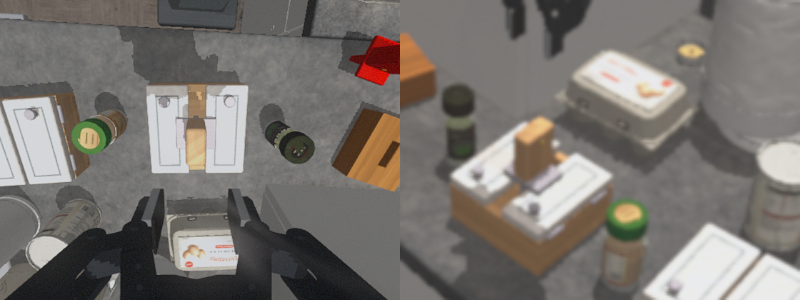

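The gauge stands upright in the wide gap with its plate flat on both doors. Its top is at (196,148), which is (274,207) at full size; I expected (273,206) for a fully seated gauge. The gripper is clear, so I hand in.

```bash
python3 -c "
from workcell import bot
print(bot.job_done())"
```

```text
the job is handed in; nothing more can be done
None
```

The job is handed in at about 11.5 s on the robot's clock, and `job_done()` gave no verdict. The gauge now stands in the wide gap.

- **Pick:** I lifted the gauge out of its block by the wooden handle. I did not touch the red look-alikes.
- **Narrow gap:** I pressed the blade on the middle of the gap for roughly half a second. It jammed at door level with about 19 N and did not enter.
- **Wide gap:** I lowered the gauge until the shoulder met the doors, with the tool at z ≈ 0.110 m and 18 N on it. Then I eased off, opened the gripper and backed away.
- **Last checks:** The final views show the gauge upright with its plate flat on both doors. Its top is within about 2 px of where a fully seated gauge should be. The gripper is clear and the wrist force is near zero.
- **Disagreements:** The top and wrist cameras differed by about 2 mm on the narrow gap's centre. They differed by up to about 2° on the wide gap's angle, where the colour fit of the gap was poor. I used mostly the wrist view for the first and the knobs and doors for the second.

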